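# Seat a circuit card in the bench card frame

## Task

Slide the loose circuit card over the desk into the two guides of the open card frame, contact edge first, as far as its sprung contact block, with both ejector levers swung out of the way. Then swing both ejector levers fully shut so that they press the card home and hold it. Push the card flat along the desk without lifting or tipping it, and leave the small things standing round the frame where they are.

Things in the scene. Friction and masses are not known exactly. Their poses are not given: they have to be found in the camera images.
- card_frame: Open card frame fixed to the desk, 110 long x 140 wide, 36 mm high at its far end. Origin: on the desk (z 0), centre of the mouth; +x is the direction in which the card slides in, +y its left side, z up. Two grey plastic rails, x 4 to 66, outsides at y +-53, tops at z 16 mm; bare desk between them. Card origin at frame x = 23 mm, y = 0: card just touches the contact block; at x = 29: seated.
- guide_left (a point): Mouth of the left rail's groove, at the groove's bottom: frame (4, 46.5, 8) mm. Groove 6.5 mm high (z 4.5 to 11); lower lip reaches in to y 38, upper lip to y 41 mm. Smooth (friction 0.2). A flared lead-in, 16 mm high, opens out to y 54 at frame x -11 mm.
- guide_right (a point): Mirror image of guide_left on the right rail: frame (4, -46.5, 8) mm. The grooves are 93 mm apart between their bottoms, for a board 90 mm wide.
- contact_block (a joint): Travel of the black sprung contact block at the far end of the frame, m: 0 = out (face at frame x 58 mm), 0.006 with the card seated, stop at 0.009; it springs back with 2 N when first touched and 5 N at 6 mm. 60 mm wide, z 4 to 18 mm; an upright back board stands behind it at frame x 80 to 86 mm.
- circuit_card: Loose circuit card, 70 x 90 mm, 0.08 to 0.17 kg, flat on the desk. Origin: centre of its underside; +x points to its contact edge (x 35 mm), +y left. Dark green board z 6 to 9, y +-45 mm, on a 60 x 60 x 6 mm plate that slides on the desk; parts up to 19 mm high. Starts with its origin at frame x -155 to -125, y -80 to 80 mm, turned up to 0.45 rad from the frame.
- card_panel (a point): Middle of the rear face of the card's upright aluminium front panel, card x = -35 mm, z 14 mm. The panel is 4 mm thick, spans card y +-45 and z 2 to 26 mm, and stays outside the rails; the ejector levers press on it.
- lever_left (a joint): Left ejector lever, rad: 0 = shut, arm pointing to frame -y across the mouth; grows as it swings back to -x (1.57) and outward (stop 2.0). Starts 0.6 to 1.6; the card passes above about 1.6. Vertical hinge at frame (-14, 58) mm, stiff (0.12 N m), stays where left. Steel arm 8 mm thick, 44 mm long, z 6 to 22.
- lever_right (a joint): Right ejector lever: mirror image of the left one, hinge at frame (-14, -58) mm; 0 = shut with the arm pointing to frame +y, growing as it swings back to -x and outward.
- lever_left_tip (a point): End of the left lever's arm, 44 mm from its hinge, z 14 mm. On the arm's card side a round cam nose, 20 mm from the hinge, stands 8 mm off the arm's middle line; it presses the card's panel from about 0.35 rad down to 0.
- lever_right_tip (a point): End of the right lever's arm, 44 mm from its hinge, z 14 mm; same cam nose, mirrored.
- cover_box_1: Bystander: small white box, 36 x 36 x 24 mm, origin under its centre. The four bystanders stand beside the frame, centres 100 to 140 mm from its middle line, at frame x 10 to 90 mm, in any order.
- objective_case: Bystander: black round canister, 37 mm diameter, 20 mm high, origin under its centre.
- immersion_oil: Bystander: small brown bottle with black cap, 27 mm diameter, 62 mm high, origin under its centre.
- petri_c: Bystander: open petri dish, 55 mm diameter, 12 mm high, origin under its centre.
Mind the look-alikes: they are no part of the job. What is shaped like the circuit_card but white is not meant.

How it is judged:
On the way, in this order (a step that is already met when the one before it is completed fails the run):
1. the card has slid along both guides to the contact block, both levers still open (y of circuit_card in the frame of card_frame between -0.004 and 0.004 m and angle between the x axis of circuit_card and the x axis of card_frame, either way round below 0.06 rad and height (world z) of circuit_card below 0.006 m and x of circuit_card in the frame of card_frame above 0.017 m and value of joint each of lever_left, lever_right above 0.7 rad), for 0.2 s.
2. both ejector levers are shut and the card is seated (value of joint each of lever_left, lever_right below 0.12 rad and x of circuit_card in the frame of card_frame above 0.0265 m), for 0.2 s.
At the end, for the whole second after the job is handed in: The card lies in both guides, within 4 mm of their middle and 0.06 rad of their direction, its origin 26.5 to 32.5 mm past the mouth (seated: 29 mm), at rest on the desk; both levers shut to less than 0.12 rad (all of step 2 and y of circuit_card in the frame of card_frame between -0.004 and 0.004 m and angle between the x axis of circuit_card and the x axis of card_frame, either way round below 0.06 rad and height (world z) of circuit_card below 0.006 m and x of circuit_card in the frame of card_frame below 0.0325 m and linear speed of circuit_card below 0.01 m/s); the robot touches nothing.
It fails at once if the card is lifted more than 15 mm off the desk or tipped more than 0.3 rad (height (world z) of circuit_card above 0.015 m or angle between circuit_card's own z axis and vertical above 0.3 rad).
It fails at once if a bystander beside the frame is moved more than 15 mm (distance of any of cover_box_1, objective_case, immersion_oil, petri_c from where it was at the start of the episode above 0.015 m).
It also fails if it takes over 72 s, if anything falls off the work surface, if the arm or the gripper's body presses on something with over 40 N, if the wrist force passes 120 N, or if a joint passes its speed limit or range.

## Robot

A 6-joint arm with a two-finger parallel gripper is mounted at the origin on a cart in front of the work surface, level with it; the furniture and walls round the work are solid. World frame = base frame: x ahead of the robot, y to its left, z up, the work surface at z = 0. Lengths are in m, angles in rad, forces in N, time in s.
With the tool pointing down it reaches from about 0.325 to 0.85 m from the base axis. Payload 15.5 kg.
Tool frame: the origin (TCP) lies where the fingers leave the gripper's body, on its centre line; the fingertips stand 78 mm ahead of it and the grasp point (between the pads) lies 60 mm ahead of it; z points along the fingers, y is the line along which they close (so a half turn about z gives the same grasp; the last joint's range is limited). The gripper opens to 91 mm and grips with 3 to 60 N. Pads are 32 mm wide; open, the fingers measure 118 mm over their backs; the gripper's body (76 mm by 178 mm) begins 60 mm behind the grasp point.
Start: joints at [1.052, 0.494, 1.345, -0, 1.302, -0.096], TCP at [0.256, 0.57, 0.292] pointing down, gripper open.
Joint ranges: [-2.91, 2.91], [-0.82, 2.16], [0.22, 2.67], [-1.22, 4.37], [0.12, 2.79], [-3.08, 3.08]. Speed limits (rad/s): [1.89, 1.89, 2.57, 3.01, 3.01, 3.01].

## Interface

Orientations are given as a rotation vector (axis times angle).
In Python, from workcell import manip, capture, finish_job gives the robot as it stands. The module is installed in compiled form; this text tells all that it offers.
- The arm moves only by the tool step_arm, never from a script. Its argument "steps" is text: rows parted by semicolons, each of 4 numbers parted by spaces: the shift along the tool's x, y, z in m, then the turn about the tool's z in rad. A call has 1 to 10 rows; each row shifts and turns the commanded pose from where the row before left it, along the tool's axes as they then stand; what a row does not reach is not made up. A row lasts 1/12 s, in which the tool goes at most 41.7 mm and 7.16 degrees, less where a joint would pass 70% of its speed; a pose out of reach is approached as far as the arm can. A call is refused whole if a number of a shift passes 0.0417 or a number of a turn 0.125, either way. A call with a gripper value outside its range is refused whole. "hand" is the closure, from 0 (fully open) to 1 (shut), set as the call begins (left out, the last holds). The fingers move at their own pace and stop on an object; "force" is the grip in N (left out, the last holds). Time passes only in rows, so rows that do not move let the fingers close. It gives the time, the measured TCP pose, the force, the opening and the grip force at its end, in the units of the state.
- manip.state(): the state, without advancing time (a new reading comes with each control period).
- capture(name): name is "scene" or "top" or "wrist"; returns a dict with "pixels" (400x640x3 uint8, blue, green, red), "range_z" (400x640 float32, m along the optical axis (not along the pixel's ray), 0 where there is no reading), "fov_y" (degrees; the focal length in pixels is half the picture's height over the tangent of half this angle, whatever the lens; pixels are square), "cx", "cy" (the principal point, pixels), "world_from_camera" (4x4, takes a point from camera to world coordinates). Camera axes: x right, y down, z forward; pixel columns grow to the right and rows downward; lengths in m; the calibration is good to about 2 mm. A picture is of the moment at which its call begins.
- finish_job(): hands the job in; it is judged then, once.
The state is a dict: "time": time; "joint_positions": joint angles; "joint_velocities": joint speeds; "joint_torque": joint torques, N m; "position": TCP position; "orientation": TCP orientation; "ft_force": force on the tool from outside, world axes, zero at the start; "moment": the same for the moment, N m; "grip_width": finger opening in m; "grasp_force": force on a finger pad.
Only numpy, scipy, OpenCV 4.12 (cv2) and the standard library are available. Lean on these libraries where they do the work, as an engineer would, in place of code of your own. Each camera call takes 0.05 s, during which the arm holds its last target. There are 200 camera calls.

## Working session

There is one attempt and no reset: what is moved stays moved. The work goes in short steps, Python scripts to look and compute and a tool call to move; the robot and the scene stay as the last step left them, time stands still between calls to the robot, and variables do not carry over. Pictures are saved under pics/ and viewed, at most 10 in all, crops included, and the job is handed in when it is done.

Besides the shell and the picture viewer there is one more tool, called after "Call:" in YAML: its name, and indented under it one key for each argument. step_arm: Moves the arm, as the interface text tells. Its arguments: {"type":"object","properties":{"steps":{"type":"string"},"hand":{"type":"number"},"force":{"type":"number"}},"required":["steps"]}

```bash
mkdir -p pics; cat > h.py <<'E'
import numpy as np,cv2
from workcell import manip,capture,finish_job
def pts(c):
    h,w=c["range_z"].shape; f=h/2/np.tan(np.radians(c["fov_y"])/2)
    u,v=np.meshgrid(np.arange(w),np.arange(h)); z=c["range_z"]
    P=np.stack([(u-c["cx"])/f*z,(v-c["cy"])/f*z,z],-1)
    T=np.array(c["world_from_camera"]); return P@T[:3,:3].T+T[:3,3]
E
python3 - <<'E'
from h import *
s=manip.state(); print(s)
for n in("top","scene"):
    c=capture(n); cv2.imwrite(f"pics/{n}0.png",c["pixels"]); np.savez(f"{n}0.npz",**c)
    print(n,c["fov_y"],c["cx"],c["cy"],np.round(c["world_from_camera"],3))
E
```

```text
{'time': 0.0, 'joint_positions': array([ 1.05249066e+00,  4.94209205e-01,  1.34615324e+00, -2.61141747e-05,
        1.30250596e+00, -9.55632688e-02]), 'joint_velocities': array([-0.00187352, -0.00080349, -0.00036967, -0.00062747,  0.00111868,
        0.00055106]), 'joint_torque': array([-8.18894652e-03, -8.78832150e+01, -3.81844926e+01,  7.02751195e-02,
        5.31477621e-02, -4.15863440e-05]), 'position': array([0.25630555, 0.56970179, 0.29161454]), 'orientation': array([-6.59021968e-01, -3.07132216e+00,  1.92201515e-03]), 'ft_force': array([-0.29600024, -0.33326691,  0.08865168]), 'moment': array([0.00393956, 0.00644345, 0.00683461]), 'grasp_force': 0.0, 'grip_width': 0.09140570008886906}
top 44.977163179682506 317.3069159647529 195.2460830362008 [[-5.000e-03 -9.800e-01  1.970e-01  3.710e-01]
 [-1.000e+00  5.000e-03  1.000e-03 -2.060e-01]
 [-2.000e-03 -1.970e-01 -9.800e-01  1.124e+00]
 [ 0.000e+00  0.000e+00  0.000e+00  1.000e+00]]
scene 45.67474652497748 317.6515612724264 202.90514172111855 [[ 0.634 -0.451  0.628 -0.028]
 [-0.773 -0.389  0.501 -0.663]
 [ 0.018 -0.803 -0.596  0.612]
 [ 0.     0.     0.     1.   ]]
```

View pics/top0.png

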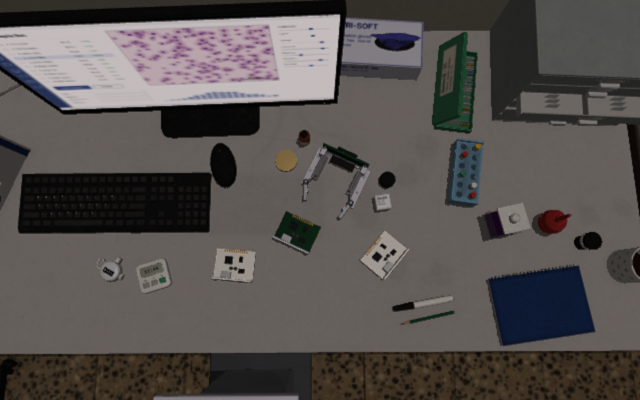

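View pics/scene0.png

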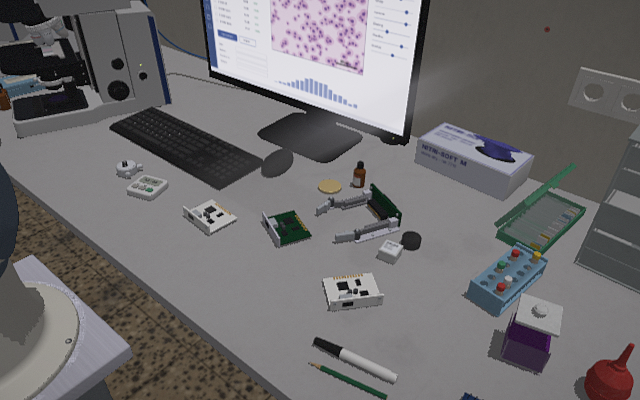

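The top view shows the frame at about (337,175), opening downward toward the robot, with its lever tips at (305,195) and (343,214). The green card is at (297,232) and its gold contacts face up. The white cards at (235,265) and (384,254) are decoys.

```bash
python3 - <<'E'
from h import *
c=dict(np.load("top0.npz"));P=pts(c);im=c["pixels"]
cr=im[120:280,255:415]; cv2.imwrite("pics/crop0.png",cv2.resize(cr,None,fx=3.7,fy=3.7,interpolation=cv2.INTER_CUBIC))
hsv=cv2.cvtColor(im,cv2.COLOR_BGR2HSV)
g=((hsv[...,0]>40)&(hsv[...,0]<90)&(hsv[...,1]>90)).astype(np.uint8)
g[:120]=0;g[280:]=0;g[:,:255]=0;g[:,415:]=0
n,l,st,ce=cv2.connectedComponentsWithStats(g)
for i in range(1,n):
    if st[i,4]>25:
        q=P[l==i]; print(st[i],ce[i].round(1),q.mean(0).round(4),q.min(0).round(3),q.max(0).round(3),cv2.minAreaRect(q[:,:2].astype(np.float32)))
# height map of the frame
Z=P[...,2]; print((Z[130:225:4,290:380:4]*1000).round().astype(int))
print(P[180,330],P[232,297])
E
```

```text
[324 144  44  22 220] [345.4 155.3] [ 0.6857 -0.2713  0.0306] [ 0.661 -0.321  0.01 ] [ 0.712 -0.221  0.043] ((0.6886382102966309, -0.27235692739486694), (0.11197330057621002, 0.011877195909619331), 64.25481414794922)
[276 212  44  39 738] [297.9 231.5] [ 0.5084 -0.1599  0.0174] [ 0.371 -0.209  0.003] [ 0.555 -0.109  1.124] ((0.47490566968917847, -0.18511535227298737), (0.19236180186271667, 0.09061551839113235), 36.803443908691406)
[[   2   -4   -2    2    0    1    2    1    4    5    6   -2    0    0
    -2   -1   -1    3   -2    3    4    0    2]
 [   2    3    2   65   61    2   -4    4    1    0    2    4    2    3
     1   -1    0    4    1    1    5    0   -1]
 [   1   -1   -2   48   43    2    3    1   -1    1   -2    1    1   -5
     0    2    5   -2    5    0   -1    2    5]
 [   1    3    1   30   29   -2    1    2    2    0    1    0    1   -1
    -1   -2    4   -1    3    0   -3   -1    3]
 [   1    0    5    6    4    4    1    0    1   36   36    2    3    2
     0    2    4    1    2    2   -1    2    2]
 [   3    1    0    2    4    3    4    4   23   23   22   33   3
[... 1591 characters left out ...]
-1   -1    0   -1   25]
 [   3    3    1    0   -2   -2    2   -2    1    0   -2    2   -1    2
    20   24    1    3    2    2    3    1   25]
 [   5    2    4   -1    2    1   -5    4   -2   -2   -6    1   -3   14
    22    3   -2    1   -1    0   -1   -1   25]
 [  12    3    2    0   -1    2    2   -2    0   -4   -2    1    0   21
     5   -1    1    6    1   -1    3    1    5]
 [  10   11    8    2   -1   -2    4   -1   -2    1   -1   -3    6    2
    -1    1    2    0    0   -1    0    3   -2]
 [  10   14   13    5   10    7   -1    4   -1   -3    6    3   -1    1
     1   -2    3    2   -1    2    1   -3    2]]
[ 0.63285516 -0.23536014  0.00294727] [ 0.50788861 -0.15746296  0.01031498]
```

View pics/crop0.png

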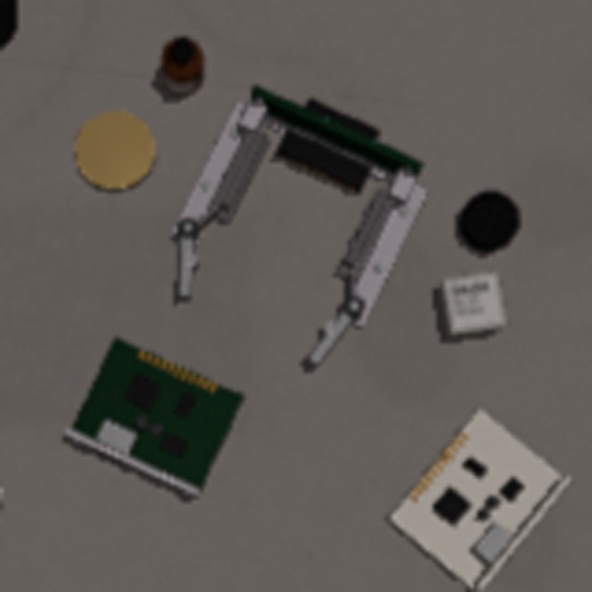

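Call:
step_arm:
  steps: "-0.015 -0.014 0 0;-0.028 -0.027 0 0;-0.028 -0.027 0 0;-0.028 -0.027 0 0;-0.028 -0.027 0 0;-0.028 -0.027 0 0;-0.028 -0.027 0 0;-0.028 -0.027 0 0;-0.028 -0.027 0 0;-0.028 -0.027 0 0"

```text
time: 0.93
position: [0.3946, 0.2243, 0.2922]
orientation: [-0.659, -3.072, 0.0]
ft_force: [0.9, 0.2, -0.0]
grip_width: 0.0914
grasp_force: 0.0
```

Call:
step_arm:
  steps: "-0.028 -0.027 0 0;-0.028 -0.027 0 0;-0.028 -0.027 0 0;-0.028 -0.027 0 0;-0.028 -0.027 0 0;-0.028 -0.027 0 0;-0.028 -0.027 0 0;-0.028 -0.027 0 0;-0.028 -0.027 0 0;-0.028 -0.027 0 0"

```text
time: 1.77
position: [0.5392, -0.1371, 0.292]
orientation: [-0.66, -3.071, -0.0]
ft_force: [0.0, 0.8, -0.3]
grip_width: 0.0913
grasp_force: 0.0
```

```bash
python3 - <<'E'
from h import *
s=manip.state(); print(s["time"],s["position"],s["orientation"],s["joint_positions"].round(2))
c=capture("wrist"); cv2.imwrite("pics/w1.png",c["pixels"]); np.savez("w1.npz",**c); print(np.round(c["world_from_camera"],3),c["fov_y"])
E
```

```text
1.7667 [ 0.53921179 -0.13712419  0.29203607] [-6.59668804e-01 -3.07113859e+00 -1.83225487e-04] [-0.36  0.4   1.52  0.    1.23 -1.5 ]
[[ 0.41   0.872  0.267  0.465]
 [ 0.912 -0.392 -0.12  -0.104]
 [-0.     0.293 -0.956  0.384]
 [ 0.     0.     0.     1.   ]] 70.52579299876159
```

View pics/w1.png

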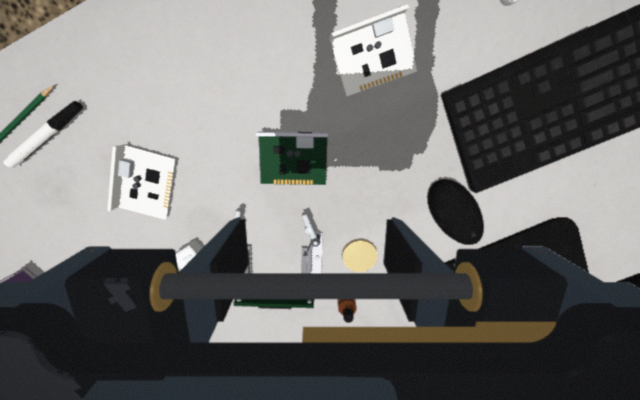

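The wrist view shows the card at about (293,160), contact edge down. The frame is at about (275,270), mostly hidden behind the gripper bar. I'll check clearance to the monitor, then move further in.

```bash
python3 - <<'E'
from h import *
c=dict(np.load("top0.npz"));P=pts(c)
m=P[:125,:,:].reshape(-1,3); m=m[(m[:,2]>.06)&(m[:,2]<.8)]
for y0 in np.arange(-.5,.2,.05):
    q=m[(m[:,1]>=y0)&(m[:,1]<y0+.05)]
    if len(q): print(y0.round(2),q[:,0].min().round(3),q[np.argmin(q[:,0])].round(3))
E
```

```text
-0.5 0.758 [ 0.758 -0.497  0.062]
-0.45 0.886 [ 0.886 -0.443  0.07 ]
-0.4 0.89 [ 0.89  -0.4    0.064]
-0.35 0.893 [ 0.893 -0.347  0.074]
-0.3 0.782 [ 0.782 -0.25   0.436]
-0.25 0.779 [ 0.779 -0.212  0.133]
-0.2 0.777 [ 0.777 -0.152  0.117]
-0.15 0.775 [ 0.775 -0.103  0.128]
-0.1 0.774 [ 0.774 -0.057  0.115]
-0.05 0.771 [ 0.771 -0.001  0.134]
-0.0 0.77 [0.77  0.043 0.13 ]
0.05 0.768 [0.768 0.092 0.119]
0.1 0.766 [0.766 0.147 0.118]
0.15 0.765 [0.765 0.196 0.47 ]
```

Call:
step_arm:
  steps: "-0.025 -0.006 0 0;-0.03 -0.008 0 0;-0.03 -0.008 0 0;-0.025 -0.008 0 0;0 0 0 0;0 0 0 0"

```text
time: 2.32
position: [0.6274, -0.2082, 0.2913]
orientation: [-0.66, -3.07, -0.0]
ft_force: [-0.3, 0.3, 0.0]
grip_width: 0.0913
grasp_force: 0.0
```

```bash
python3 - <<'E'
from h import *
s=manip.state(); print(s["time"],s["position"])
c=capture("wrist"); cv2.imwrite("pics/w2.png",cv2.resize(c["pixels"][50:250,180:480],None,fx=2.6,fy=2.6,interpolation=cv2.INTER_CUBIC)); np.savez("w2.npz",**c)
E
```

```text
2.3167 [ 0.62740257 -0.20820723  0.29126672]
```

View pics/w2.png

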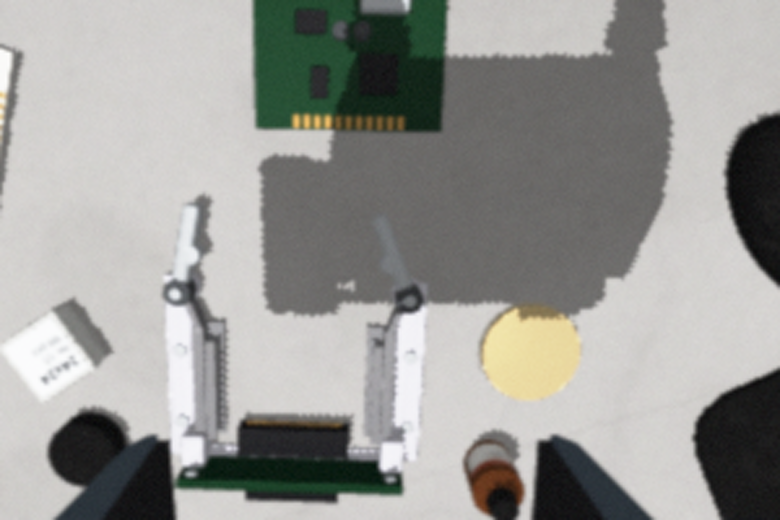

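The wrist crop shows both hinges, left at crop (409,297) and right at (177,292). The lever tips are at (381,220) and (190,207), and the back board runs from (180,485) to (402,487). The card's contact edge runs from (257,128) to (441,130).

```bash
cat >> h.py <<'E'
def ray(c,uv,z):
    uv=np.atleast_2d(np.asarray(uv,float)); f=c["range_z"].shape[0]/2/np.tan(np.radians(c["fov_y"])/2)
    T=np.array(c["world_from_camera"]); d=np.c_[(uv[:,0]-c["cx"])/f,(uv[:,1]-c["cy"])/f,np.ones(len(uv))]@T[:3,:3].T
    return (T[:3,3]+d*((z-T[2,3])/d[:,2])[:,None])[:,:2]
def green(c):
    h=cv2.cvtColor(c["pixels"],cv2.COLOR_BGR2HSV)
    return ((h[...,0]>45)&(h[...,0]<90)&(h[...,1]>110)).astype(np.uint8)
E
python3 - <<'E'
from h import *
c=dict(np.load("w2.npz"));P=pts(c)
cr=lambda x,y:(x/2.6+180-.3,y/2.6+50-.3)
H=[cr(409,297),cr(177,292)]
for z in(.018,.022,.026):
    a=ray(c,H,z); d=a[0]-a[1]; print("hinge",z,a.round(4).tolist(),np.linalg.norm(d).round(4),"psi",np.arctan2(-d[0],d[1]).round(4))
for u,v in H: print(P[int(v)-2:int(v)+3,int(u)-2:int(u)+3,2].ravel().round(3))
g=green(c); n,l,st,ce=cv2.connectedComponentsWithStats(g)
for i in range(1,n):
    if st[i,4]>150:
        q=P[l==i]; q=q[(q[:,2]<.06)&(q[:,2]>-.01)]; print(st[i],np.median(q,0).round(4))
        lo=np.array([(u,np.where(l[:,u]==i)[0].max()) for u in range(st[i,0]+3,st[i,0]+st[i,2]-3)])
        hi=np.array([(u,np.where(l[:,u]==i)[0].min()) for u in range(st[i,0]+3,st[i,0]+st[i,2]-3)])
        for nm,e in(("lo",lo),("hi",hi)):
            z=.036 if st[i,1]>200 else .009
            w=ray(c,e+[0,.5 if nm=="lo" else -.5],z); vx,vy,x0,y0=cv2.fitLine(w.astype(np.float32),cv2.DIST_HUBER,0,.01,.01).ravel()
            if vy<0:vx,vy=-vx,-vy
            print(nm,"psi",np.arctan2(-vx,vy).round(4),w[0].round(4),w[-1].round(4),"mid",x0.round(4),y0.round(4))
T=[cr(381,220),cr(190,207)]
print("tips z.022",ray(c,T,.022).round(4))
E
```

```text
hinge 0.018 [[0.6258, -0.1772], [0.5759, -0.2821]] 0.1162 psi -0.4444
hinge 0.022 [[0.625, -0.1771], [0.5756, -0.2809]] 0.1149 psi -0.4444
hinge 0.026 [[0.6242, -0.1771], [0.5754, -0.2797]] 0.1136 psi -0.4444
[0.023 0.02  0.022 0.022 0.023 0.021 0.022 0.022 0.022 0.022 0.022 0.023
 0.022 0.021 0.021 0.023 0.024 0.025 0.023 0.022 0.024 0.025 0.025 0.025
 0.024]
[0.022 0.023 0.022 0.022 0.024 0.022 0.025 0.025 0.024 0.022 0.026 0.026
 0.025 0.024 0.025 0.024 0.027 0.025 0.027 0.025 0.024 0.025 0.025 0.024
 0.02 ]
[  0   0  40  43 369] [ 0.3165 -0.4513  0.0053]
lo psi 0.2108 [ 0.3288 -0.4794] [ 0.3156 -0.419 ] mid 0.3199 -0.4375
hi psi 0.2051 [ 0.3206 -0.472 ] [ 0.3124 -0.4163] mid 0.3138 -0.439
[ 278   42   74   58 2796] [ 0.5092 -0.1618  0.0083]
lo psi -0.4421 [ 0.5217 -0.2083] [ 0.5549 -0.1316] mid 0.5362 -0.1631
hi psi -0.485 [ 0.4655 -0.1806] [ 0.499  -0.1086] mid 0.4874 -0.1374
[249 226  85  14 808] [ 0.6866 -0.2711  0.0287]
lo psi -0.4517 [ 0.666  -0.3194] [ 0.7116 -0.2251] mid 0.6895 -0.2725
hi psi -0.4426 [ 0.6621 -0.3173] [ 0.7089 -0.224 ] mid 0.6741 -0.2671
tips z.022 [[ 0.585  -0.1748]
 [ 0.5419 -0.2558]]
```

Measured frame pose: origin about (0.612,-0.235), yaw -0.446. The levers sit at about 1.18 (left) and 1.38 rad (right). The card is at frame (-130,+27) and nearly parallel to the frame. I'll open the levers from inside first.

Call:
step_arm:
  steps: "0.0265 -0.0148 0 0.023;0.0266 -0.0147 0 0;0 0 0.02 0;0 0 0.03 0;0 0 0.03 0;0 0 0.03 0;0 0 0.03 0;0 0 0.03 0;0 0 0.02 0;0 0 0.013 0"
  hand: 1

```text
time: 3.2
position: [0.5648, -0.2106, 0.0872]
orientation: [-0.693, -3.061, -0.001]
ft_force: [0.0, 0.0, -0.5]
grip_width: 0.0275
grasp_force: 0.0
```

Call:
step_arm:
  steps: "0 0 0 0;0 0 0 0;0 0 0 0;0 0 0 0;0 0 0 0;0 0 0 0;0 0 0 0;0 0 0 0;0 0 0 0;0 0 0 0"
  hand: 0
  force: 30

```text
time: 4.03
position: [0.5648, -0.211, 0.0894]
orientation: [-0.694, -3.06, -0.002]
ft_force: [-9.9, 5.9, 7.0]
grip_width: 0.0898
grasp_force: 8.7
```

Call:
step_arm:
  steps: "0 0.004 0 0;0 0.004 0 0;0 0.002 0 0;0 -0.005 0 0;0 -0.005 0 0;0 -0.005 0 0;0 -0.005 0 0;0 0.005 0 0;0 0.005 0 0;0 0 0 0"

```text
time: 4.87
position: [0.5655, -0.2112, 0.0892]
orientation: [-0.693, -3.062, 0.0]
ft_force: [-8.2, -1.1, 0.5]
grip_width: 0.091
grasp_force: 3.3
```

Call:
step_arm:
  steps: "0 0 -0.015 0;0 0 -0.03 0;0 0 -0.035 0;0 0 -0.035 0;0 0 -0.035 0;-0.01 0 -0.03 0;-0.02 0 -0.02 0;-0.02 0 0 0;-0.01 0 0 0;0 0 0 0"

```text
time: 5.7
position: [0.6223, -0.2386, 0.2899]
orientation: [0.694, 3.061, -0.001]
ft_force: [-1.5, 0.2, -0.9]
grip_width: 0.0914
grasp_force: 0.0
```

```bash
python3 - <<'E'
from h import *
s=manip.state(); print(s["time"],s["position"])
c=capture("wrist"); cv2.imwrite("pics/w3.png",cv2.resize(c["pixels"][50:250,180:480],None,fx=2.6,fy=2.6,interpolation=cv2.INTER_CUBIC)); np.savez("w3.npz",**c)
E
```

```text
5.7 [ 0.6222671  -0.23858734  0.28994686]
```

View pics/w3.png

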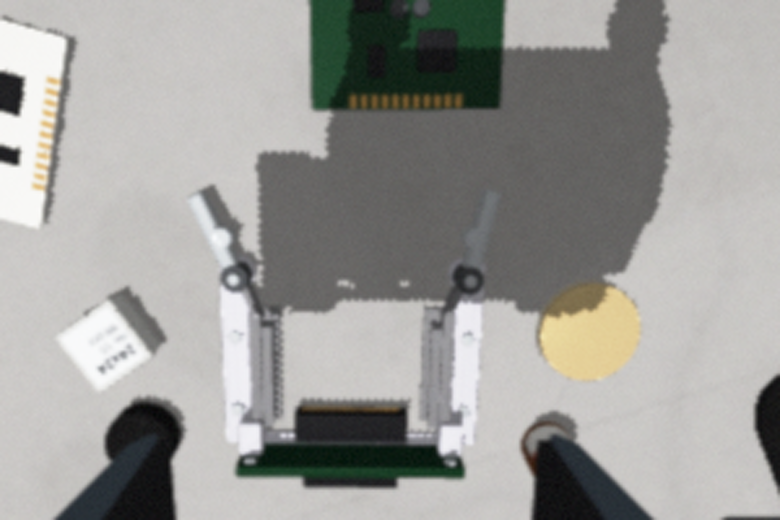

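Both levers are now swung outward: hinges at crop (468,279) and (236,276), tips at (490,197) and (202,195). The card's contact edge runs from (312,107) to (500,107). I'll refine the frame and card poses from this picture.

```bash
python3 - <<'E'
from h import *
c=dict(np.load("w3.npz"));P=pts(c)
cr=lambda x,y:(x/2.6+180-.3,y/2.6+50-.3)
a=ray(c,[cr(468,279),cr(236,276)],.0225); d=a[0]-a[1]; print("hinge",a.round(4).tolist(),"mid",a.mean(0).round(4),"psi",np.arctan2(-d[0],d[1]).round(4))
psi=-.446; X=np.array([np.cos(psi),np.sin(psi)]);Y=np.array([-X[1],X[0]]);O=np.array([.612,-.235])
F=lambda w:np.c_[(w-O)@X,(w-O)@Y].round(4)
print("hinge F",F(a).tolist())
print("tips F",F(ray(c,[cr(490,197),cr(202,195)],.022)).tolist())
g=green(c); n,l,st,ce=cv2.connectedComponentsWithStats(g)
for i in range(1,n):
    if st[i,4]>400 and st[i,0]>150:
        U=range(st[i,0]+3,st[i,0]+st[i,2]-3); z=.036 if st[i,1]>200 else .009
        e=np.array([(u,np.where(l[:,u]==i)[0].max()+.5) for u in U]); w=F(ray(c,e,z))
        p=np.polyfit(w[:,1],w[:,0],1); r=np.abs(np.polyval(p,w[:,1])-w[:,0])<.002; p=np.polyfit(w[r,1],w[r,0],1)
        print(st[i],"edge slope",p.round(4),"psi rel",-p[0].round(4))
        V=range(st[i,1]+4,st[i,1]+st[i,3]-4)
        for f,o in((np.min,-.5),(np.max,.5)):
            e=np.array([(f(np.where(l[v]==i)[0])+o,v) for v in V]); w=F(ray(c,e,z)); k=np.median(w,0); p=np.polyfit(w[:,0],w[:,1],1); print(" side y",k,"psi",p[0].round(4),w[0],w[-1])
E
```

```text
hinge [[0.6254, -0.1781], [0.5752, -0.2799]] mid [ 0.6003 -0.229 ] psi -0.4578
hinge F [[-0.0125, 0.0571], [-0.0138, -0.0564]]
tips F [[-0.0515, 0.0658], [-0.0522, -0.0708]]
[ 300   33   74   58 2883] edge slope [ 0.0103 -0.0988] psi rel -0.0103
 side y [-0.12525 -0.01745] psi 0.0061 [-0.1515 -0.0181] [-0.0978 -0.0177]
 side y [-0.12535  0.0687 ] psi -0.004 [-0.1516  0.0688] [-0.0979  0.0684]
[272 222  86  12 810] edge slope [0.0159 0.0864] psi rel -0.0159
 side y [ 0.07905 -0.04735] psi -2.0429 [ 0.0769 -0.0466] [ 0.0812 -0.056 ]
 side y [0.07895 0.04595] psi 2.2257 [0.0768 0.0446] [0.0811 0.0553]
```

```bash
python3 - <<'E'
from h import *
psi=-.45; X=np.array([np.cos(psi),np.sin(psi)]);Y=np.array([-X[1],X[0]]);O=np.array([.6129,-.2351])
F=lambda w:(np.c_[(w-O)@X,(w-O)@Y]*1000).round(1)
c=dict(np.load("w1.npz"));im=c["pixels"]
print("card region gray rows at col 270/280/315"); print(cv2.cvtColor(im,cv2.COLOR_BGR2GRAY)[124:142,[266,272,280,290,320]].T)
g=green(c); l=cv2.connectedComponentsWithStats(g)[1]; i=l[150,265] or l[175,290]
ys,xs=np.where(l==i); print(xs.min(),xs.max(),ys.min(),ys.max())
for v in (150,170): 
    x=np.where(l[v]==i)[0]; print(F(ray(c,[(x.min()-.5,v),(x.max()+.5,v)],.009)).tolist())
print("bottom edge",F(ray(c,[(265,max(ys[xs==265])+.5),(322,max(ys[xs==322])+.5)],.009)).tolist())
for r in (130,132,134): print(r,F(ray(c,[(262,r),(290,r),(326,r)],.026)).tolist())
t=dict(np.load("top0.npz")); s=dict(np.load("scene0.npz"))
cr=lambda x,y:(x/3.7+255-.4,y/3.7+120-.4)
print("top panel ends",F(ray(t,[cr(67,431),cr(199,495)],.026)).tolist(),"contact corners",F(ray(t,[cr(117,340),cr(243,396)],.009)).tolist(),"hinges",F(ray(t,[cr(187,229),cr(354,306)],.0225)).tolist())
E
```

```text
card region gray rows at col 270/280/315
[[207 208 204 179 131 109 110 118 164 232 242 229 137  69  67  62  64  62]
 [210 210 209 206 183 134 108 117 162 231 242 232 145  68  65  65  64  66]
 [175 158 147 144 140 117 108 114 124 133 136 123  72  41  31  27  27  27]
 [106 108 107 109 107 108 109 109 122 129 138 126  82  38  26  25  28  26]
 [108 108 107 107 110 109 109 106 106 119 136 137 117  62  25  23  27  26]]
260 325 137 183
[[-137.7, -17.6], [-140.1, 68.2]]
[[-110.9, -17.0], [-113.3, 67.8]]
bottom edge [[-93.7, -12.7], [-94.4, 65.1]]
130 [[-164.8, -11.8], [-165.8, 22.8], [-167.0, 67.2]]
132 [[-162.4, -11.8], [-163.3, 22.8], [-164.6, 67.3]]
134 [[-160.0, -11.9], [-160.9, 22.8], [-162.2, 67.4]]
top panel ends [[-162.0, 68.7], [-162.4, -21.8]] contact corners [[-95.7, 68.2], [-93.6, -19.0]] hinges [[-14.5, 57.9], [-14.1, -58.1]]
```

The top view confirms the frame pose: the hinges come out at frame (-14.3, ±58). The panel centre is at frame (-161.5, 24.5). Next I move behind it and turn the gripper a quarter turn to grip the panel off-centre, clear of the parts.

Call:
step_arm:
  steps: "0.0215 -0.0017 0 0;0.035 0 0 0;0.035 0 0 0;0.035 0 0 0;0.03 0 0 0;0.015 0 0 0.12;0 0 0 0.12;0 0 0 0.12;0 0 0 0.12;0 0 0 0.12"
  hand: 0.78

```text
time: 6.58
position: [0.4642, -0.1648, 0.2893]
orientation: [-1.577, -2.717, -0.0]
ft_force: [0.1, 0.5, 0.3]
grip_width: 0.0278
grasp_force: 0.0
```

Call:
step_arm:
  steps: "0 0 0 0.12;0 0 0 0.12;0 0 0 0.12;0 0 0 0.12;0 0 0 0.12;0 0 0 0.12;0 0 0 0.12;0 0 0 0.12;0 0 0 0.016;0 0 0 0"

```text
time: 7.42
position: [0.4645, -0.1651, 0.2893]
orientation: [-2.66, -1.671, 0.0]
ft_force: [1.0, 0.3, -1.1]
grip_width: 0.02
grasp_force: 0.0
```

```bash
cat >> h.py <<'E'
from scipy.spatial.transform import Rotation as R
def tcp():
    s=manip.state(); M=R.from_rotvec(s["orientation"]).as_matrix(); psi=-.45
    X=np.array([np.cos(psi),np.sin(psi)]);Y=np.array([-X[1],X[0]]);O=np.array([.6129,-.2351]); p=s["position"]
    print("t",s["time"],"frame xy mm",((p[:2]-O)@X*1000).round(1),((p[:2]-O)@Y*1000).round(1),"z",p[2].round(4),"tooly yaw rel",((np.arctan2(M[1,1],M[0,1])-psi+np.pi)%(2*np.pi)-np.pi).round(4),"F",s["ft_force"].round(1),"w",s["grip_width"],s["grasp_force"],"q",s["joint_positions"].round(2))
E
python3 - <<'E'
from h import *
tcp()
c=capture("wrist"); cv2.imwrite("pics/w4.png",c["pixels"]); np.savez("w4.npz",**c)
E
```

```text
t 7.4167 frame xy mm -164.1 -1.5 z 0.2893 tooly yaw rel 0.0013 F [ 1.   0.3 -1.1] w 0.020025529504148615 0.0 q [-0.46  0.31  1.67  0.    1.16 -0.01]
```

View pics/w4.png

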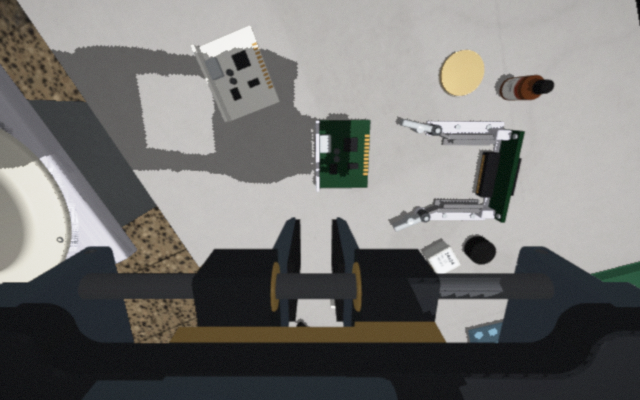

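The panel at column 317 lines up with the finger gap, which spans columns 297–337. I'll descend.

Call:
step_arm:
  steps: "0 0.0025 0.02 0;0 0 0.03 0;0 0 0.03 0;0 0 0.03 0;0 0 0.03 0;0 0 0.02 0;0 0 0.015 0;0 0 0.01 0;0 0 0.007 0;0 0 0.003 0"

```text
time: 8.3
position: [0.4673, -0.1665, 0.0937]
orientation: [-2.66, -1.67, 0.0]
ft_force: [-0.7, 1.0, 0.6]
grip_width: 0.02
grasp_force: 0.0
```

```bash
python3 - <<'E'
from h import *
tcp()
c=capture("wrist"); cv2.imwrite("pics/w5.png",c["pixels"][100:300,200:440].repeat(3,0).repeat(3,1))
E
```

```text
t 8.3 frame xy mm -161.0 -1.5 z 0.0937 tooly yaw rel 0.0006 F [-0.7  1.   0.6] w 0.02003785198928763 0.0 q [-0.46  0.62  1.85 -0.    0.67 -0.01]
```

View pics/w5.png

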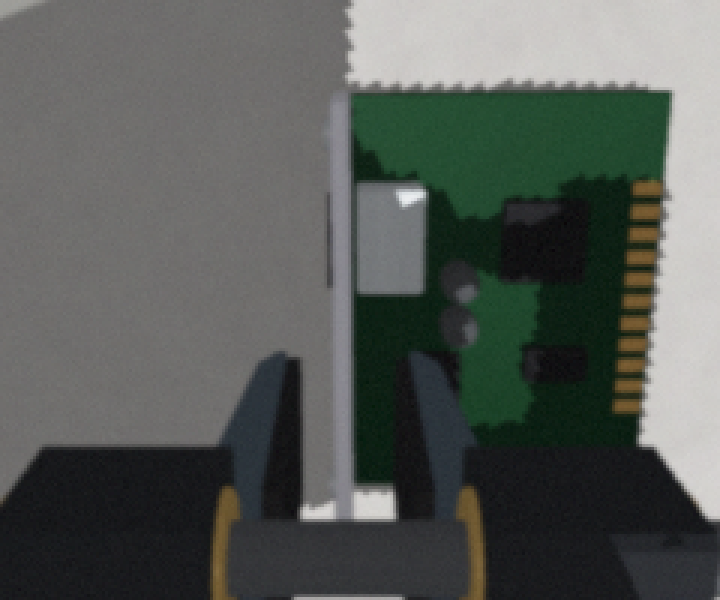

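The fingers straddle the panel with nothing touched, and the front finger clears the capacitors. I'll grip it and slide it sideways to the frame's middle line.

Call:
step_arm:
  steps: "0 0 0 0;0 0 0 0;0 0 0 0;0 0 0 0;0 0 0 0;0 0 0 0"
  hand: 1
  force: 25

```text
time: 8.85
position: [0.4676, -0.1666, 0.0949]
orientation: [2.661, 1.668, 0.001]
ft_force: [-0.8, 0.9, 8.1]
grip_width: 0.0041
grasp_force: 25.0
```

Call:
step_arm:
  steps: "-0.003 0 0 0;-0.005 0 0 0;-0.005 0 0 0;-0.005 0 0 0;-0.005 0 0 0;-0.002 0 0 0;0 0.005 0 0;0 0.01 0 0;0 0.005 0 0;0 0 0 0"

```text
time: 9.68
position: [0.4747, -0.1979, 0.0948]
orientation: [-2.662, -1.669, 0.0]
ft_force: [-3.4, 0.7, 8.2]
grip_width: 0.0036
grasp_force: 25.0
```

```bash
python3 - <<'E'
from h import *
tcp()
psi=-.45; X=np.array([np.cos(psi),np.sin(psi)]);Y=np.array([-X[1],X[0]]);O=np.array([.6129,-.2351])
F=lambda w:(np.c_[(w-O)@X,(w-O)@Y]*1000).round(1)
for n in("wrist","top"):
    c=capture(n); np.savez(n+"6.npz",**c); g=green(c); nn,l,st,ce=cv2.connectedComponentsWithStats(g)
    for i in range(1,nn):
        if st[i,4]>150:
            ys,xs=np.where(l==i); w=F(ray(c,np.c_[xs,ys],.009)); 
            print(n,st[i],np.median(w,0),np.percentile(w,[1,99],axis=0).tolist(),cv2.minAreaRect(w.astype(np.float32)))
c=dict(np.load("wrist6.npz")); cv2.imwrite("pics/w6.png",c["pixels"])
E
```

```text
t 9.6833 frame xy mm -140.6 -26.6 z 0.0948 tooly yaw rel -0.0008 F [-3.4  0.7  8.2] w 0.0035589379576480445 24.988571405410767 q [-0.51  0.63  1.81 -0.    0.7  -0.06]
wrist [ 320  132  105  128 7589] [-101.5   13.3] [[-134.6, -39.1], [-72.9, 43.6]] ((-103.84999084472656, -0.15000534057617188), (64.0999755859375, 87.49998474121094), 0.0)
wrist [620 244  20  26 340] [ 83.2 -41.4] [[75.5, -51.0], [91.06099999999999, -33.97299999999999]] ((82.46500396728516, -43.845001220703125), (12.743982315063477, 20.997526168823242), 18.434947967529297)
top [ 433   32   44  101 2092] [ 341.3 -169.2] [[250.3, -239.309], [498.22700000000003, -100.49099999999999]] ((380.2745666503906, -163.2521514892578), (264.0052185058594, 93.93925476074219), 17.828208923339844)
top [324 144  44  22 207] [87.5  0.7] [[80.906, -52.839999999999996], [93.894, 56.634]] ((87.62972259521484, 1.4605674743652344), (114.91607666015625, 13.563140869140625), 89.66690063476562)
```

View pics/w6.png

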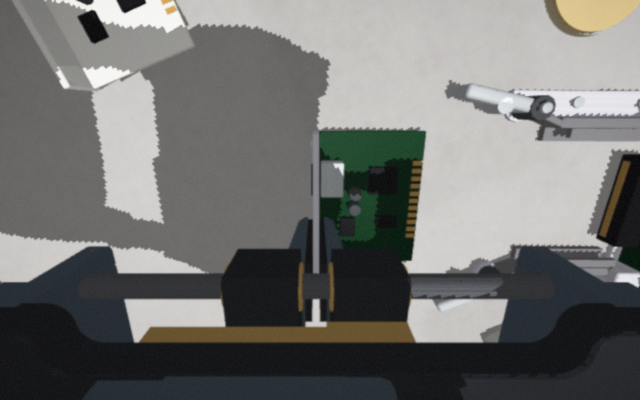

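The card is centred: green extents are y ±43.7 about -0.15 mm, aligned, with the panel held at column 317. Both levers clear its path, so I'll slide it in.

Call:
step_arm:
  steps: "0 0.004 -0.001 0;0 0.008 0 0;0 0.01 0 0;0 0.01 0 0;0 0.01 0 0;0 0.01 0 0;0 0.008 0 0;0 0.006 0 0;0 0.006 0 0;0 0.006 0 0"

```text
time: 10.62
position: [0.545, -0.2319, 0.0952]
orientation: [-2.662, -1.668, 0.0]
ft_force: [0.1, 1.0, -1.3]
grip_width: 0.0036
grasp_force: 25.0
```

```bash
python3 - <<'E'
from h import *
tcp()
E
```

```text
t 10.6167 frame xy mm -62.5 -26.6 z 0.0952 tooly yaw rel -0.0009 F [ 0.1  1.  -1.3] w 0.0036454173558041025 24.999606907367706 q [-0.5   0.7   1.61 -0.    0.84 -0.05]
```

Call:
step_arm:
  steps: "0 0.004 0 0;0 0.005 0 0;0 0.005 0 0;0 0.005 0 0;0 0.005 0 0;0 0.005 0 0;0 0.005 0 0;0 0.005 0 0;0 0.003 0 0;0 0 0 0"

```text
time: 11.45
position: [0.5831, -0.2504, 0.0952]
orientation: [2.662, 1.668, 0.0]
ft_force: [-0.0, -0.1, -1.0]
grip_width: 0.0039
grasp_force: 25.0
```

```bash
python3 - <<'E'
from h import *
tcp()
E
```

```text
t 11.45 frame xy mm -20.2 -26.7 z 0.0952 tooly yaw rel -0.001 F [-0.  -0.1 -1. ] w 0.003907624791609488 24.99934047460556 q [-0.5   0.74  1.5   0.    0.91 -0.05]
```

Call:
step_arm:
  steps: "0 0.003 0 0;0 0.003 0 0;0 0.003 0 0;0 0.002 0 0;0 0.001 0 0;0 0 0 0;0 0 0 0;0 0 0 0;0 0 0 0"

```text
time: 12.2
position: [0.5931, -0.2552, 0.0952]
orientation: [-2.662, -1.668, 0.0]
ft_force: [-2.3, 1.0, -1.1]
grip_width: 0.0039
grasp_force: 25.0
```

```bash
python3 - <<'E'
from h import *
tcp(); c=capture("wrist"); cv2.imwrite("pics/w7.png",c["pixels"]); np.savez("w7.npz",**c)
E
```

```text
t 12.2 frame xy mm -9.1 -26.7 z 0.0952 tooly yaw rel -0.001 F [-2.3  1.  -1.1] w 0.0039111890599453445 24.990928173065186 q [-0.5   0.75  1.47 -0.    0.93 -0.05]
```

View pics/w7.png

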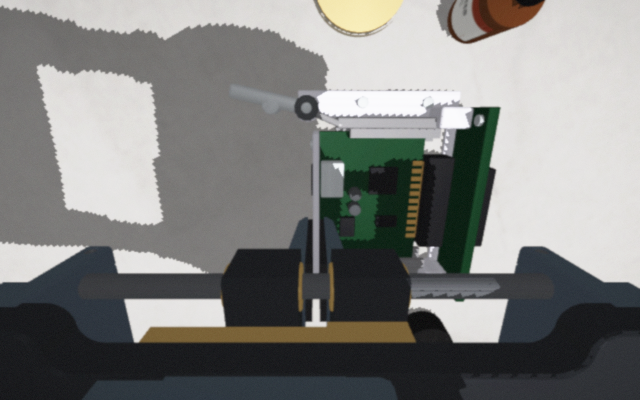

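The card's gold contacts (415,200) meet the black block (435,200), and the 2.5 N reaction agrees. Left lever is still open at (235,90). I'll release, lift, and go outside the left lever with the fingers closed.

Call:
step_arm:
  steps: "0 0 0 0;0 0 0 0;0 0 0 0;0 0 0 0;0 0 -0.005 0;0 0 -0.015 0;0 0 -0.02 0;0 0 -0.015 0;0 0 0 0"
  hand: 0.78

```text
time: 13.0
position: [0.5947, -0.256, 0.1537]
orientation: [2.658, 1.666, 0.004]
ft_force: [1.0, -0.5, 0.3]
grip_width: 0.0198
grasp_force: 0.0
```

```bash
python3 - <<'E'
from h import *
tcp(); c=capture("wrist"); g=green(c); l=cv2.connectedComponentsWithStats(g)[1]
psi=-.45; X=np.array([np.cos(psi),np.sin(psi)]);Y=np.array([-X[1],X[0]]);O=np.array([.6129,-.2351])
for n in ("wrist","scene"):
    c=capture(n); nn,l,st,ce=cv2.connectedComponentsWithStats(green(c))
    for i in range(1,nn):
        if st[i,4]>300:
            ys,xs=np.where(l==i); w=ray(c,np.c_[xs,ys],.009); w=np.c_[(w-O)@X,(w-O)@Y]*1000
            print(n,st[i],np.percentile(w,[1,50,99],axis=0).round(1).tolist())
E
```

```text
t 13.0 frame xy mm -7.3 -26.7 z 0.1537 tooly yaw rel -0.0009 F [ 1.  -0.5  0.3] w 0.019830950887602564 0.0 q [-0.5   0.67  1.43 -0.    1.04 -0.05]
wrist [ 411  109   35  147 2572] [[80.8, -68.3], [90.3, 0.9], [98.2, 55.5]]
wrist [ 316  127   78  101 4810] [[-5.1, -41.3], [25.1, -0.8], [56.4, 41.6]]
scene [370 184  31  42 332] [[78.5, -54.5], [93.7, 12.5], [106.4, 82.8]]
scene [321 366  66  33 302] [[-203.2, -374.8], [-171.5, -337.7], [-141.7, -296.5]]
```

Call:
step_arm:
  steps: "0.0317 -0.0082 0 0;0.0317 -0.0082 0 0;0.0317 -0.0082 0 0;0.0316 -0.0083 0 0;0 0 0.005 0;0 0 0.02 0;0 0 0.02 0;0 0 0.015 0;0 0 0 0;0 0 0 0"
  hand: 1

```text
time: 13.98
position: [0.6182, -0.1269, 0.0891]
orientation: [-2.66, -1.667, 0.003]
ft_force: [0.3, -0.2, 0.0]
grip_width: 0.0005
grasp_force: 0.0
```

```bash
python3 - <<'E'
from h import *
tcp()
E
```

```text
t 13.9833 frame xy mm -42.3 99.7 z 0.0891 tooly yaw rel -0.0011 F [ 0.3 -0.2  0. ] w 0.00046457061484881404 0.0 q [-0.3   0.74  1.51 -0.    0.9   0.15]
```

Call:
step_arm:
  steps: "-0.0072 -0.0013 0 0;-0.0072 -0.0012 0 0;-0.0073 -0.0012 0 0;-0.0047 -0.0032 0 0;-0.0047 -0.0032 0 0;-0.0075 -0.001 0 0;-0.0075 -0.0009 0 0;-0.0055 0.0023 0 0;-0.0054 0.0024 0 0;-0.0054 0.0024 0 0"

```text
time: 14.82
position: [0.5872, -0.1817, 0.0905]
orientation: [2.662, 1.668, 0.0]
ft_force: [-1.2, 3.5, 1.1]
grip_width: 0.0003
grasp_force: 1.2
```

Call:
step_arm:
  steps: "-0.003 0.0037 0 0;-0.003 0.0037 0 0;-0.0032 0.0037 0 0;-0.001 0.002 0 0;-0.001 0.002 0 0;0 0.001 0 0;0 0 0 0"

```text
time: 15.4
position: [0.5968, -0.1981, 0.09]
orientation: [-2.661, -1.668, 0.001]
ft_force: [-3.1, 1.3, 1.1]
grip_width: 0.0005
grasp_force: 1.8
```

```bash
python3 - <<'E'
from h import *
tcp()
E
```

```text
t 15.4 frame xy mm -30.6 26.3 z 0.09 tooly yaw rel -0.0009 F [-3.1  1.3  1.1] w 0.0005003427773272377 1.8394894612720236 q [-0.42  0.74  1.51 -0.    0.89  0.04]
```

Call:
step_arm:
  steps: "0 0.001 0 0;0 0.001 0 0;0 0 0 0"

```text
time: 15.65
position: [0.5984, -0.1989, 0.09]
orientation: [-2.661, -1.668, 0.001]
ft_force: [-4.4, 1.2, 0.7]
grip_width: 0.0002
grasp_force: 2.3
```

Call:
step_arm:
  steps: "0 0.001 0 0;0 0.001 0 0;0 0 0 0"

```text
time: 15.9
position: [0.5993, -0.1995, 0.0899]
orientation: [-2.66, -1.668, 0.003]
ft_force: [-10.3, 2.7, 4.3]
grip_width: 0.0005
grasp_force: 5.3
```

```bash
python3 - <<'E'
from h import *
tcp(); c=capture("top"); cv2.imwrite("pics/t8.png",cv2.resize(c["pixels"][130:240,280:390],None,fx=5,fy=5,interpolation=cv2.INTER_CUBIC))
E
```

```text
t 15.9 frame xy mm -27.7 26.2 z 0.0899 tooly yaw rel -0.0007 F [-10.3   2.7   4.3] w 0.0005350378180820875 5.254440059652552 q [-0.42  0.74  1.5  -0.    0.9   0.04]
```

Call:
step_arm:
  steps: "0 0.001 0 0;0 0 0 0;0 -0.006 0 0;0 -0.01 0 0;0 0 -0.02 0;0 0 -0.025 0;-0.015 0 -0.015 0;-0.037 0 0 0;-0.037 0 0 0;-0.037 0 0 0"

```text
time: 16.78
position: [0.5321, -0.3081, 0.151]
orientation: [2.659, 1.669, 0.001]
ft_force: [1.4, 0.2, 0.2]
grip_width: 0.0003
grasp_force: 0.0
```

Call:
step_arm:
  steps: "0 0 0 0;0 0 0.02 0;0 0 0.02 0;0 0 0.015 0;0 0 0.005 0;0 0 0 0"

```text
time: 17.28
position: [0.5319, -0.3066, 0.0893]
orientation: [-2.661, -1.668, 0.001]
ft_force: [0.3, -1.0, -0.1]
grip_width: 0.0002
grasp_force: 0.0
```

```bash
python3 - <<'E'
from h import *
tcp()
E
```

```text
t 17.2833 frame xy mm -41.8 -99.6 z 0.0893 tooly yaw rel -0.001 F [ 0.3 -1.  -0.1] w 0.00015018375394012867 0.0 q [-0.62  0.73  1.55 -0.    0.86 -0.17]
```

Now I mirror the sweep for the right lever.

Call:
step_arm:
  steps: "0.0072 -0.0013 0 0;0.0072 -0.0012 0 0;0.0073 -0.0012 0 0;0.0047 -0.0032 0 0;0.0047 -0.0032 0 0;0.0075 -0.001 0 0;0.0075 -0.0009 0 0;0.0055 0.0023 0 0;0.0054 0.0024 0 0;0.0054 0.0024 0 0"

```text
time: 18.12
position: [0.5555, -0.2479, 0.0906]
orientation: [2.661, 1.669, 0.0]
ft_force: [-3.0, -0.9, 1.2]
grip_width: 0.0005
grasp_force: 1.2
```

Call:
step_arm:
  steps: "0.003 0.0037 0 0;0.003 0.0037 0 0;0.0032 0.0037 0 0;0.001 0.002 0 0;0.001 0.002 0 0;0 0.001 0 0;0 0.001 0 0;0 0.001 0 0;0 0 0 0"

```text
time: 18.87
position: [0.5758, -0.2459, 0.0901]
orientation: [-2.661, -1.668, 0.0]
ft_force: [-3.1, 3.2, 1.8]
grip_width: 0.0001
grasp_force: 2.2
```

Call:
step_arm:
  steps: "0 0.001 0 0;0 0.001 0 0;0 0 0 0"

```text
time: 19.12
position: [0.5765, -0.2461, 0.0899]
orientation: [-2.659, -1.666, 0.002]
ft_force: [-9.3, 7.3, 5.8]
grip_width: 0.0003
grasp_force: 6.1
```

```bash
python3 - <<'E'
from h import *
tcp()
E
```

```text
t 19.1167 frame xy mm -28.0 -25.7 z 0.0899 tooly yaw rel -0.0013 F [-9.3  7.3  5.8] w 0.00031634687628817593 6.144986656727269 q [-0.5   0.74  1.52  0.    0.89 -0.05]
```

Call:
step_arm:
  steps: "0 0.001 0 0;0 0 0 0;0 -0.006 0 0;0 -0.015 0 0;0 -0.02 -0.02 0;0 -0.03 -0.03 0;0 -0.04 -0.03 0;0 -0.04 -0.03 0;0 -0.04 -0.03 0;0 0 0 0"

```text
time: 19.95
position: [0.4216, -0.1711, 0.2182]
orientation: [2.66, 1.668, 0.002]
ft_force: [1.3, -0.6, 0.2]
grip_width: 0.0005
grasp_force: 0.0
```

```bash
python3 - <<'E'
from h import *
tcp()
psi=-.45; X=np.array([np.cos(psi),np.sin(psi)]);Y=np.array([-X[1],X[0]]);O=np.array([.6129,-.2351])
def F(w): return np.c_[(w-O)@X,(w-O)@Y]*1000
c0=dict(np.load("top0.npz"))
for n in("wrist","top"):
    c=capture(n); np.savez(n+"9.npz",**c); P=pts(c).reshape(-1,3); f=F(P[:,:2]); z=P[:,2]*1000
    # occupied heights near mouth: bins x(-70..10 by 5) y(-75..75 by 10)
    print(n)
    for x in range(-60,10,6):
        print(x,[ (lambda q:int(np.median(q)) if len(q)>2 else -99)(z[(f[:,0]>=x)&(f[:,0]<x+6)&(f[:,1]>=y)&(f[:,1]<y+10)&(z<100)]) for y in range(-80,80,10)])
    nn,l,st,ce=cv2.connectedComponentsWithStats(green(c))
    for i in range(1,nn):
        if st[i,4]>150:
            ys,xs=np.where(l==i); w=F(ray(c,np.c_[xs,ys],.009)); print(st[i],np.percentile(w,[1,50,99],axis=0).round(1).tolist(),cv2.minAreaRect(w.astype(np.float32)))
E
```

```text
t 19.95 frame xy mm -200.0 -25.6 z 0.2182 tooly yaw rel -0.0008 F [ 1.3 -0.6  0.2] w 0.0004892163967055153 0.0 q [-0.52  0.36  1.84  0.    0.94 -0.07]
wrist
-60 [0, -1, 0, 0, 0, 0, 0, 0, 0, 0, 0, 0, 0, 0, 0, -1]
-54 [0, 0, 0, 0, -1, 0, 0, 0, 0, 0, 0, 0, 0, 0, 0, 0]
-48 [0, 0, 0, 0, 0, 0, 0, 0, 0, 0, 0, 0, -1, 0, 0, 0]
-42 [0, 0, 0, 0, 0, 0, 0, 0, 0, 0, 0, 0, 0, 0, 0, 0]
-36 [0, 0, 0, 0, -1, 0, 0, 0, 0, 0, 0, 0, 0, 0, 0, 0]
-30 [0, 0, 0, 0, 0, 0, 0, 0, 0, 0, -1, 0, 0, 0, 0, 0]
-24 [0, 0, 7, 0, -1, 0, 0, 0, 0, 0, 0, 0, 0, 4, 0, 0]
-18 [0, 18, 21, 13, 13, 13, 12, 0, 0, 9, 14, 13, 14, 21, 12, 0]
-12 [0, 21, 21, 21, 20, 20, 0, 0, 0, 17, 21, 21, 20, 22, 3, 0]
-6 [-1, -99, 14, 22, 23, 21, 17, 14, 15, 21, 23, 23, 22, 15, 2, 0]
0 [0, 3, 14, 11, -99, -99, -99, -99, 18, 18, 18, -99, 9, 15, 2, 0]
6 [0, 3, 13, 14, 8, 8, 8, 8, 18, 18, 17, 8, 13, 3, 3, 0]
[ 561  110   60  115 2529] [[78.8, -63.0], [99.8, 1.8], [112.5, 55.4]] ((95.23141479492188, -5.239646911621094), (125.26595306396484, 35.50407028198242), 89.90397644042969)
[ 503  124   64   80 2285] [[12.3, -40.1], [37.4, -2.6], [61.8, 38.5]] ((3
[... 594 characters left out ...]
3, 13, 0]
-6 [1, 4, 7, 1, 26, 27, 25, 26, 24, 25, 23, 24, 10, 7, 4, 0]
0 [1, 3, 5, 9, 9, 9, 8, 8, 15, 19, 19, 10, 9, 6, 5, 0]
6 [1, 5, 5, 10, 9, 10, 10, 8, 15, 19, 18, 10, 14, 4, 5, 0]
[ 433   32   44  101 2078] [[250.5, -239.3], [341.2, -169.2], [498.3, -100.7]] ((380.30181884765625, -163.33566284179688), (263.8928527832031, 93.69033813476562), 17.90930938720703)
[324 144  44  22 187] [[81.3, -53.2], [87.8, 2.8], [93.8, 56.8]] ((87.8358383178711, 1.42230224609375), (114.91927337646484, 13.733221054077148), 89.65557861328125)
[315 159  41  35 552] [[4.5, -39.3], [31.9, -5.0], [60.7, 40.0]] ((32.962074279785156, 0.7901992797851562), (58.788570404052734, 86.97608947753906), 0.0258430577814579)
```

```bash
python3 - <<'E'
from h import *
psi=-.45; X=np.array([np.cos(psi),np.sin(psi)]);Y=np.array([-X[1],X[0]]);O=np.array([.6129,-.2351])
for n in("wrist9","top9"):
    P=pts(dict(np.load(n+".npz"))).reshape(-1,3); f=np.c_[(P[:,:2]-O)@X,(P[:,:2]-O)@Y]*1000; z=P[:,2]*1000
    for s in(1,-1):
        m=(z>17)&(z<25)&(f[:,0]>-24)&(f[:,0]<-9.5)&(f[:,1]*s>18)&(f[:,1]*s<50); q=f[m]
        print(n,s,len(q),"x at y 22/46:",np.polyval(np.polyfit(q[:,1]*s,q[:,0],1),[22,46]).round(1))
    m=(z>24)&(z<30)&(f[:,0]>-12)&(f[:,0]<6)&(abs(f[:,1])<44); print("panel",m.sum(),np.polyfit(f[m,1],f[m,0],1).round(3))
E
```

```text
wrist9 1 305 x at y 22/46: [-14.1 -13.9]
wrist9 -1 255 x at y 22/46: [-14.4 -14.3]
panel 341 [ 0.004 -3.516]
top9 1 43 x at y 22/46: [-15.  -13.9]
top9 -1 47 x at y 22/46: [-15.8 -15.1]
panel 67 [ 0.013 -4.956]
```

Both levers lie straight across the mouth, within about 0.03 rad. The panel centre is at frame x ≈ -4, so the card is seated at about 29 mm. The robot is clear, so I'll hand in.

```bash
python3 -c "
from h import *
print(finish_job())"
```

```text
the job is handed in; nothing more can be done
None
```

The job is handed in: by my last camera measurements the card is seated at about 29 mm in both guides, both ejector levers are shut to within about 0.05 rad, and the arm is clear. I did not re-measure the bystanders, and no verdict came back.

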